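Roll a tube block upright against a fence and load the block heater

TASK

The aluminium tube block lies on its side on the worktop: put it down in front of the thin steel turning plate with its wells facing away from the plate, and push it over against the plate's front edge so that it rolls onto the plate and rests there, let go, with the wells facing up. Then take it again by its new sides, set it down without dropping it in the framed nest on top of the block heater, wells up, and once it sits flat there and is released, throw the heater's switch lever fully over to the on side. Leave the other things on the worktop where they are.

Things in the scene. Friction and masses are not known exactly. Their poses are not given: they have to be found in the camera images.
- tube_block: Loose aluminium tube block, 60 x 90 x 40 mm along own x, y, z, 0.35 to 0.65 kg; eight 13 mm wells, 30 mm deep, open in its +z face (two rows of four along y). Origin: centre of the 60 x 90 mm underside, away from the wells. It starts lying on its -x side: own x up, 60 mm high, origin 30 mm above the worktop, own z level and pointing roughly at the robot (40 mm wide along it).
- turning_plate: Fixed steel turning plate, flat on the worktop, 100 x 180 x 6 mm in x, y, z. Origin: centre of underside. x points away from the robot; the 6 mm high front edge (-x side) is the fence. A block with its foot against it, pushed near its top along +x, turns over the edge and lands on the plate, pushed face up; it balances at about 45 degrees and then falls over by itself.
- plate_front_edge (a point): Middle of the turning plate's top front edge (the fence), 6 mm above the worktop; axes as the plate's.
- heater: Fixed white block heater, housing 130 x 190 mm in x, y and 40 mm high. Origin: centre of its underside at z = 0. x points away from the robot. The nest lies toward its +y end and the switch lever toward its -y end.
- heater_nest (a point): Centre of the nest's flat floor, 40 mm above the worktop, 30 mm toward +y from the heater's origin; axes as the heater's. A frame 8 mm high and 8 mm wide surrounds it, inside 68 mm in x by 98 mm in y (4 mm play all round for the upright block, its 90 mm length along y). Frame top: 48 mm above the worktop.
- heater_switch (a joint): Switch lever angle: 0 = off, leaning 0.5 rad toward the heater's -x; 1.0 rad = fully on, leaning 0.5 rad toward +x. It stays where it is left and moves with about 2 N at its ball.
- heater_switch_tip (a point): Centre of the black ball, 26 mm across, on the lever (10 mm rod, 40 mm long). Off, the ball is 97 mm above the worktop and 19 mm to the heater's -x of the pivot; on, 19 mm to +x. The pivot axis lies along the heater's y, 62 mm above the worktop, 67 mm toward -y from the heater's origin. Under it is a grey base 70 x 50 mm, top 65 mm above the worktop.
- stopper_c: Bystander: rubber stopper 24 mm across, 25 mm high. Origin: centre of underside.
- petri_dish: Bystander: petri dish, 60 mm across, 14 mm high. Origin: centre of underside.
- tape: Bystander: roll of tape lying flat, 98 mm across, 25 mm high. Origin: centre of underside.
- stopper_a: Bystander: rubber stopper 30 mm across, 25 mm high. Origin: centre of underside.
- stopper_b: Bystander: rubber stopper 25 mm across, 25 mm high. Origin: centre of underside.
- marker: Bystander: marker pen, 135 mm long, 17 mm thick, lying along its own y. Origin: centre of underside.
- bulb: Bystander: rubber pipette bulb lying down, 60 x 86 mm, 48 mm high. Origin: centre of underside.
Things that resemble listed ones, but are neither listed nor needed, are in the scene too. There is more than one size of the turning_plate; the one meant has the size given above.

How it is judged:
On the way, in this order (a step that is already met when the one before it is completed fails the run):
1. the block is being turned over against the plate: its wells have come 20 to 70 degrees up from level while it bears on the turning plate (angle between tube_block's own z axis and vertical between 0.35 and 1.22 rad and contact force between tube_block and turning_plate above 0.2 N and height (world z) of tube_block below 0.09 m and value of joint heater_switch below 0.3 rad), for 0.04 s.
2. the block rests on the turning plate, wells up, let go (angle between tube_block's own z axis and vertical below 0.1 rad and contact force between tube_block and turning_plate above 1 N and contact force between tube_block and the fingers below 0.1 N and height (world z) of tube_block below 0.012 m and value of joint heater_switch below 0.3 rad), for 0.2 s.
3. the block sits flat in the heater's nest, wells up, released, switch still off (horizontal distance between tube_block and heater_nest below 0.01 m and z of tube_block in the frame of heater_nest between -0.004 and 0.004 m and angle between tube_block's own z axis and vertical below 0.08 rad and angle between the x axis of tube_block and the x axis of heater, either way round below 0.15 rad and contact force between tube_block and the fingers below 0.1 N and value of joint heater_switch below 0.3 rad), for 0.2 s.
At the end, for the whole second after the job is handed in: The tube block sits wells up (within 5 degrees) and at rest in the heater's nest, its underside within 4 mm of the nest floor, centred within 10 mm and square with the heater within 9 degrees, released; the switch lever is fully over on the on side (above 0.85 of 1.0 rad) (horizontal distance between tube_block and heater_nest below 0.01 m and z of tube_block in the frame of heater_nest between -0.004 and 0.004 m and angle between tube_block's own z axis and vertical below 0.08 rad and angle between the x axis of tube_block and the x axis of heater, either way round below 0.15 rad and contact force between tube_block and the fingers below 0.1 N and value of joint heater_switch above 0.85 rad and linear speed of tube_block below 0.02 m/s); the robot touches nothing.
It fails at once if a bystander (petri dish, tape, stopper, marker or bulb) is moved more than 30 mm (distance of any of stopper_c, petri_dish, tape, stopper_a, stopper_b, marker, bulb from where it was at the start of the episode above 0.03 m).
It fails at once if the block is dropped or flung (faster than 1.2 m/s) (linear speed of tube_block above 1.2 m/s).
It also fails if it takes over 72 s, if anything falls off the work surface, if the arm or the gripper's body presses on something with over 40 N, if the wrist force passes 120 N, or if a joint passes its speed limit or range.

ROBOT

A 6-joint arm with a two-finger parallel gripper is mounted at the origin on a cart in front of the work surface, level with it; the furniture and walls round the work are solid. World frame = base frame: x ahead of the robot, y to its left, z up, the work surface at z = 0. Lengths are in m, angles in rad, forces in N, time in s.
With the tool pointing down it reaches from about 0.35 to 0.875 m from the base axis. Payload 15.5 kg.
Tool frame: the origin (TCP) lies on the centre line of the jaws, within the pads' length; the fingertips stand manip.tcp_to_tips ahead of it and the grasp point (between the pads) is the TCP (manip.tcp_to_tips is the distance from the TCP to the fingertips, in m); z points along the fingers, y is the line along which they close (so a half turn about z gives the same grasp; the last joint's range is limited). The gripper opens to 85 mm and grips with 20 to 120 N. Pads are 22 mm wide; open, the fingers measure 114 mm over their backs; the gripper's body (76 mm by 85 mm) begins 54 mm behind the grasp point. The pads swing forward as they close: fully open they stand 13 mm farther back than shut.
Start: joints at [1.052, 0.494, 1.345, -0, 1.302, -0.096], TCP at [0.257, 0.57, 0.221] pointing down, gripper open.
Joint ranges: [-2.91, 2.91], [-0.82, 2.16], [0.22, 2.67], [-1.22, 4.37], [0.12, 2.79], [-3.08, 3.08]. Speed limits (rad/s): [1.89, 1.89, 2.57, 3.01, 3.01, 3.01].

INTERFACE

Orientations are given as a unit quaternion [x, y, z, w].
In Python, from rig import manip gives the robot as it stands.
- The arm moves only by the shell command python3 -m handwheel 'ROWS' [OPENING] [FORCE]. ROWS is JSON, a list of rows, each a list of 6 numbers: the shift along the tool's x, y, z in cm, then the turn, a rotation vector about the tool's x, y, z in rad. In form: [[dx, dy, dz, wx, wy, wz], ...]. A call has exactly 10 rows; each row shifts and turns the commanded pose from where the row before left it, along the tool's axes as they then stand; what a row does not reach is not made up. A row lasts 1/10 s, in which the tool goes at most 50 mm and 8.59 degrees, less where a joint would pass 70% of its speed; a pose out of reach is approached as far as the arm can. A call with a gripper value outside its range is refused whole. OPENING is the finger opening in cm, from 0 to 8.54, set as the call begins (- or left out, the last holds). The fingers move at their own pace and stop on an object; FORCE is the grip in N (left out, the last holds). Time passes only in rows, so rows that do not move let the fingers close, or fill a call up. It gives the time, the measured TCP pose, the force, the opening and the grip force at its end, in the units of the state.
- manip.sense(): the state, without advancing time (a new reading comes with each control period).
- manip.snapshot(name): name is "scene" or "side" or "wrist"; returns (picture, depth): 400x640x3 uint8, blue, green, red; 400x640 float32, m along the optical axis (not along the pixel's ray), 0 where there is no reading.
- manip.camera_model(name): a dict with "fovy" (degrees; the focal length in pixels is half the picture's height over the tangent of half this angle, whatever the lens; pixels are square), "cx", "cy" (the principal point, pixels), "R" (3x3) and "t" (3): a world point X has camera coordinates R X + t; the wrist camera has in their place "hand_eye" (4x4, takes a point from camera to tool coordinates, whose origin is the TCP and whose axes are the flange's). Camera axes: x right, y down, z forward; pixel columns grow to the right and rows downward; lengths in m; the calibration is good to about 2 mm. A picture is of the moment at which its call begins: read the wrist's pose just before it. camera_model takes no time and is no camera call.
- manip.close_job(): hands the job in; it is judged then, once.
The state is a dict: "t": time; "joint_positions": joint angles; "qd": joint speeds; "joint_torque": joint torques, N m; "tcp_pos": TCP position; "tcp_rot": TCP orientation; "wrist_force": force on the tool from outside, world axes, zero at the start; "moment": the same for the moment, N m; "width": opening from 0.0 (shut) to 1.0 (fully open); "finger_force": force on a finger pad.
Only numpy, scipy, OpenCV 4.12 (cv2) and the standard library are available. Lean on these libraries where they do the work, as an engineer would, in place of code of your own. Each camera call takes 0.05 s, during which the arm holds its last target. There are 200 camera calls.

## Working session

There is one attempt and no reset: what is moved stays moved. The work goes in short steps, Python scripts to look and compute and a shell command to move; the robot and the scene stay as the last step left them, time stands still between calls to the robot, and variables do not carry over. Pictures are saved under pics/ and viewed, at most 10 in all, crops included, and the job is handed in when it is done.

```bash
mkdir -p pics; ls
cat > h.py <<'E'
import numpy as np,cv2
from rig import manip
from scipy.spatial.transform import Rotation as R
def cam(n,s=None):
    m=manip.camera_model(n);f=200/np.tan(np.radians(m['fovy'])/2)
    if 'R' in m: Rc=np.array(m['R']).T;tc=-Rc@np.array(m['t'])
    else:
        H=np.array(m['hand_eye']);Rt=R.from_quat(s['tcp_rot']).as_matrix()
        Rc=Rt@H[:3,:3];tc=Rt@H[:3,3]+np.array(s['tcp_pos'])
    return f,m['cx'],m['cy'],Rc,tc,m
def cloud(n):
    s=manip.sense();p,d=manip.snapshot(n)
    f,cx,cy,Rc,tc,m=cam(n,s)
    v,u=np.mgrid[:400,:640]
    P=np.stack([(u-cx)/f*d,(v-cy)/f*d,d],-1)@Rc.T+tc
    P[d==0]=np.nan
    return p,P
E
python3 - <<'E'
from h import *
for n in ("scene","side"):
    p,P=cloud(n);cv2.imwrite(f"pics/{n}0.png",p);np.save(f"pics/{n}0.npy",P)
    m=manip.camera_model(n);print({k:(np.round(v,3).tolist() if k!='distortion' else v) for k,v in m.items() if not isinstance(v,str)})
print(manip.sense(),manip.tcp_to_tips)
E
```

```text
pics
{'fovy': 49.162, 'cx': 320.994, 'cy': 199.262, 'R': [[0.498, -0.867, 0.005], [-0.603, -0.351, -0.717], [0.623, 0.354, -0.698]], 't': [-0.273, 0.389, 1.151]}
{'fovy': 57.564, 'cx': 318.11, 'cy': 204.13, 'R': [[0.846, -0.533, 0.02], [-0.315, -0.531, -0.786], [0.43, 0.659, -0.617]], 't': [-0.457, 0.234, 0.731]}
{'t': 0.1, 'joint_positions': array([ 1.05151487e+00,  4.94168849e-01,  1.34603856e+00,  1.31096718e-05,
        1.30248537e+00, -9.54811202e-02]), 'qd': array([-0.00078911, -0.0012926 , -0.00154597,  0.00058677, -0.00086728,
        0.00071874]), 'joint_torque': array([ 1.35424565e-03, -8.83570075e+01, -3.84562469e+01,  1.15352873e-05,
        5.15818523e-03, -2.66664762e-05]), 'tcp_pos': array([0.25684255, 0.56944128, 0.22024053]), 'tcp_rot': array([ 2.10319618e-01,  9.77632526e-01, -5.22370239e-04, -1.72452622e-04]), 'wrist_force': array([-0.43296873,  0.06548168,  0.95321112]), 'moment': array([0.02800867, 0.03045885, 0.01136916]), 'finger_force': 0.0, 'width': 1.0009885193056303} 0.019
```

View pics/scene0.png

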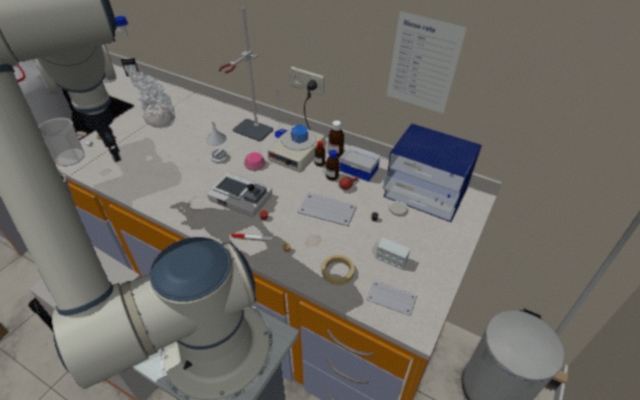

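View pics/side0.png

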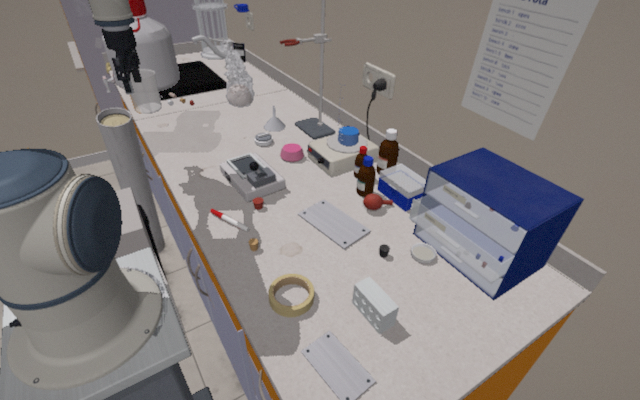

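The side view shows the block at (375,305) with its wells facing the robot, the heater at (250,175), and two candidate plates at (333,222) and (338,366). I'll measure both plates.

```bash
python3 - <<'E'
from h import *
print({n:{k:v for k,v in manip.camera_model(n).items() if k not in('R','t')} for n in("scene","side","wrist")})
for n in("scene","side"):
    P=np.load(f"pics/{n}0.npy");img=cv2.imread(f"pics/{n}0.png").astype(int)
    z=P[...,2]
    print(n,'table z',np.nanmedian(z[(P[...,0]>.3)&(P[...,0]<.7)&(abs(P[...,1])<.4)&(abs(z)<.02)]))
    def rep(name,u,v,zl,zh,r=70):
        m=np.zeros(z.shape,np.uint8);m[max(0,v-r):v+r,max(0,u-r):u+r]=1
        m=((m>0)&(z>zl)&(z<zh)).astype(np.uint8)
        k,l=cv2.connectedComponents(m);c=l[v-3:v+4,u-3:u+4];c=c[c>0]
        if not len(c): print(name,'none',P[v,u]);return
        Q=P[l==np.bincount(c).argmax()]
        rr=cv2.minAreaRect((Q[:,:2]*1000).astype(np.float32))
        print(name,len(Q),np.round(rr[0],1),np.round(rr[1],1),round(rr[2],1),'z',np.round(np.percentile(Q[:,2],[5,50,95]),4))
    L={'scene':dict(plA=(328,209),plB=(392,297),blk=(392,248),heat=(228,192)),'side':dict(plA=(333,222),plB=(338,366),blk=(378,296),heat=(245,180))}[n]
    for k,(u,v) in L.items():
        if k[0]=='p': rep(k,u,v,.0035,.012)
        elif k=='blk': rep(k,u,v,.01,.075);rep(k+'top',u,v,.052,.075)
        else: rep(k,u,v,.015,.12);rep(k+'top',u,v,.03,.055)
E
python3 -c "
import cv2
a=cv2.imread('pics/side0.png')[195:400,270:450];b=cv2.imread('pics/side0.png')[130:215,200:310]
a=cv2.resize(a,None,fx=2.2,fy=2.2);b=cv2.resize(b,(396,306))
import numpy as np
c=np.zeros((451,792,3),np.uint8);c[:a.shape[0],:396]=a[:451];c[:306,396:]=b;cv2.imwrite('pics/crop1.png',c)"
```

```text
{'scene': {'fovy': 49.16175542513763, 'cx': 320.993935729608, 'cy': 199.26221616188428}, 'side': {'fovy': 57.56350154551818, 'cx': 318.1100479845802, 'cy': 204.13002968444465}, 'wrist': {'fovy': 58.413104786509344, 'cx': 317.2616799546081, 'cy': 205.36637056761543, 'hand_eye': array([[-8.00398644e-04, -9.60016713e-01, -2.79941548e-01,
         7.11099818e-02],
       [ 9.99999675e-01, -7.39904526e-04, -3.21773143e-04,
         9.41521761e-05],
       [ 1.01777577e-04, -2.79941714e-01,  9.60016993e-01,
        -1.53875059e-01],
       [ 0.00000000e+00,  0.00000000e+00,  0.00000000e+00,
         1.00000000e+00]])}}
scene table z 0.0009666412285957993
plA 1050 [586.   -4.4] [119.2 194.8] 9.6 z [0.004  0.007  0.0108]
plB 765 [ 367.9 -336.4] [ 78.1 135.5] 5.5 z [0.0037 0.0057 0.0089]
blk 627 [ 494.1 -280.4] [45.4 91.1] 1.5 z [0.0148 0.0577 0.0637]
blktop 367 [ 494.6 -280.2] [45.2 90.7] 0.8 z [0.0549 0.0611 0.0643]
heat 1669 [477.8 289.4] [134.4 191.6] 2.2 z [0.0222 0.0413 0.0691]
heattop 1190 [478.  288.8] [134.4 190.1] 3.4 z [0.034  0.0409 0.0501]
side table z -0.000798909897452571
plA 1567 [584.9  -4. ] [102.6 182.1] 10.5 z [0.0038 0.0053 0.0071]
plB 1722 [ 367.1 -338.7] [ 71.4 127.6] 6.6 z [0.0036 0.0044 0.006 ]
blk 1421 [ 495.7 -283.3] [42.9 91.5] 0.7 z [0.0151 0.0581 0.061 ]
blktop 854 [ 495.7 -283.4] [42.8 91. ] 0.9 z [0.0552 0.0594 0.0613]
heat 1853 [479.8 285.5] [131.  191.8] 3.0 z [0.0206 0.0388 0.0733]
heattop 1225 [479.7 286.2] [130.4 191.2] 3.4 z [0.033  0.0386 0.0482]
```

View pics/crop1.png

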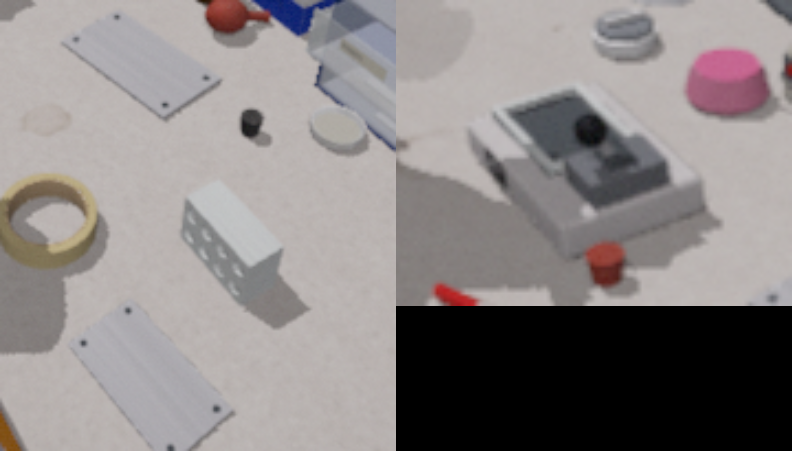

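Plate A, side (333,222), measures 102 x 182 mm at (585,-4) with yaw ≈10°, so it is the one meant. Plate B, (338,366), is only about 71 x 128 mm. The wells already face the robot, so the block only needs moving and a 9° turn. First move: turn the tool so that y points along world x.

```bash
python3 -m handwheel '[[0,0,0,0,0,0.1414],[0,0,0,0,0,0.1414],[0,0,0,0,0,0.1414],[0,0,0,0,0,0.1414],[0,0,0,0,0,0.1414],[0,0,0,0,0,0.1414],[0,0,0,0,0,0.1414],[0,0,0,0,0,0.1414],[-4.5,1.2,0,0,0,0],[-4.5,1.2,0,0,0,0]]' 8.5 40
cat >> h.py <<'E'
def st():
    s=manip.sense();M=R.from_quat(s['tcp_rot']).as_matrix()
    print('t',round(s['t'],2),'tcp',np.round(np.array(s['tcp_pos'])*1000,1),'tooly yaw',round(np.degrees(np.arctan2(M[1,1],M[0,1])),2),'zdir',np.round(M[:,2],3),'w',round(s['width']*85.4,1),'F',np.round(s['wrist_force'],1),'ff',round(s['finger_force'],1));return s,M
def to(x,y,z):
    s,M=st();print('shift cm',np.round(M.T@(np.array([x,y,z])/1000-s['tcp_pos'])*100,2))
E
python3 - <<'E'
from h import *
P=np.load("pics/side0.npy")
for k,(u,v) in dict(tape=(275,300),tapeR=(310,300),stain=(290,248),dish=(424,254),black=(384,250),tan=(254,243),red=(258,202),bulb=(373,200)).items(): print(k,np.round(P[v,u]*1000))
to(494,-220,220)
E
```

```text
t: 1.1
tcp_pos: [0.2822, 0.4793, 0.2201]
tcp_rot: [0.701, 0.713, -0.0, 0.0]
wrist_force: [0.6, 0.1, 0.7]
width: 0.993
finger_force: 0.0
tape [ 331. -164.   23.]
tapeR [ 393. -201.   23.]
stain [441. -25.  -2.]
dish [ 700. -223.   14.]
black [ 618. -170.   25.]
tan [363.  12.  23.]
red [439. 153.  25.]
bulb [706. -17.  40.]
t 1.1 tcp [282.2 479.3 220.1] tooly yaw 0.98 zdir [-0.    -0.001 -1.   ] w 84.8 F [0.6 0.1 0.7] ff 0.0
shift cm [-7.028e+01  1.999e+01  4.000e-02]
```

```bash
python3 -m handwheel '[[-4.68,1.33,0,0,0,0],[-4.68,1.33,0,0,0,0],[-4.68,1.33,0,0,0,0],[-4.68,1.33,0,0,0,0],[-4.68,1.33,0,0,0,0],[-4.68,1.33,0,0,0,0],[-4.68,1.33,0,0,0,0],[-4.68,1.33,0,0,0,0],[-4.68,1.33,0,0,0,0],[-4.68,1.33,0,0,0,0]]' >/dev/null
python3 -m handwheel '[[-4.68,1.33,0,0,0,0],[-4.68,1.33,0,0,0,0],[-4.68,1.33,0,0,0,0],[-4.68,1.33,0,0,0,0],[-4.68,1.33,0,0,0,0],[0,0,0,0,0,0],[0,0,0,0,0,0],[0,0,0,0,0,0],[0,0,0,0,0,0],[0,0,0,0,0,0]]'
python3 - <<'E'
from h import *
st()
p,P=cloud('wrist');cv2.imwrite('pics/w1.png',p)
z=P[...,2]
print('table',np.nanmedian(z[abs(z)<.015]))
m=(z>.045)&(z<.07);k,l,s,c=cv2.connectedComponentsWithStats(m.astype(np.uint8))
for i in range(1,k):
    if s[i,4]>300:
        Q=P[l==i];r=cv2.minAreaRect((Q[:,:2]*1000).astype(np.float32));print(s[i,4],np.round(r[0],1),np.round(r[1],1),r[2],np.median(Q[:,2]),c[i])
E
```

```text
t: 3.1
tcp_pos: [0.4929, -0.2177, 0.2209]
tcp_rot: [0.701, 0.713, 0.0, -0.0]
wrist_force: [-0.5, 0.4, 0.4]
width: 0.996
finger_force: 0.0
t 3.1 tcp [ 492.9 -217.7  220.9] tooly yaw 0.97 zdir [-0.  0. -1.] w 85.1 F [-0.5  0.4  0.4] ff 0.0
table 0.00036727228734947936
3884 [ 495.9 -282.1] [40.  90.7] 0.5591548681259155 0.0607365054919701 [319.41117405 245.67739444]
```

View pics/w1.png

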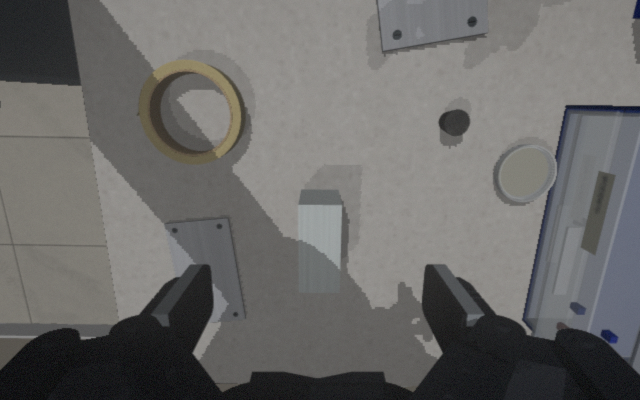

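The block shows at (320,246), measured at (496,-282) with yaw 0.6°. Its size is 40 x 91 mm and its top is at 61 mm, which matches. Now I'll grasp it.

```bash
python3 -m handwheel '[[-3.2,0.2,0,0,0,0],[-3.25,0.2,0,0,0,0],[0,0,4,0,0,0],[0,0,4,0,0,0],[0,0,4,0,0,0],[0,0,3,0,0,0],[0,0,2,0,0,0],[0,0,1.1,0,0,0],[0,0,0,0,0,0],[0,0,0,0,0,0]]' 8.5 40
python3 -m handwheel '[[0,0,0,0,0,0],[0,0,0,0,0,0],[0,0,0,0,0,0],[0,0,0,0,0,0],[0,0,0,0,0,0],[0,0,0,0,0,0],[0,0,0,0,0,0],[0,0,0,0,0,0],[0,0,0,0,0,0],[0,0,0,0,0,0]]' 3 40
python3 -c "
from h import *
st()"
```

```text
t: 4.15
tcp_pos: [0.4985, -0.2832, 0.0406]
tcp_rot: [0.701, 0.713, 0.0, 0.0]
wrist_force: [1.0, -0.9, -0.2]
width: 0.997
finger_force: 0.0
t: 5.15
tcp_pos: [0.4981, -0.2833, 0.0405]
tcp_rot: [0.702, 0.713, 0.0, 0.0]
wrist_force: [-2.4, 1.0, 10.3]
width: 0.453
finger_force: 40.0
t 5.15 tcp [ 498.1 -283.3   40.5] tooly yaw 0.9 zdir [ 0.001 -0.001 -1.   ] w 38.7 F [-2.4  1.  10.3] ff 40.0
```

```bash
python3 -m handwheel '[[0,0,-2.5,0,0,0],[0,0,-2.5,0,0,0],[4.4,-0.5,0,0,0,0],[4.4,-0.5,0,0,0,0],[4.4,-0.5,0,0,0,0],[4.4,-0.5,0,0,0,0],[4.4,-0.5,0,0,0,0],[4.4,-0.5,0,0,0,0],[0,0,0,0,0,-0.083],[0,0,0,0,0,-0.083]]'
python3 -m handwheel '[[0,0,0,0,0,0],[0,0,0,0,0,0],[0,0,0,0,0,0],[0,0,0,0,0,0],[0,0,0,0,0,0],[0,0,0,0,0,0],[0,0,0,0,0,0],[0,0,0,0,0,0],[0,0,0,0,0,0],[0,0,0,0,0,0]]' >/dev/null
python3 - <<'E'
from h import *
st()
p,P=cloud('wrist');cv2.imwrite('pics/w2.png',p);np.save('pics/w2.npy',P)
z=P[...,2];T=np.nanmedian(z[(abs(z)<.02)&(P[...,0]<.54)]);print('table',T)
m=(z>T+.0035)&(z<.012)&(P[...,0]>.45);k,l,s,c=cv2.connectedComponentsWithStats(m.astype(np.uint8))
for i in range(1,k):
    if s[i,4]>800:
        Q=P[l==i];r=cv2.minAreaRect((Q[:,:2]*1000).astype(np.float32));print(s[i],np.round(r[0],1),np.round(r[1],1),r[2],np.median(Q[:,2]))
m=(z>.085)&(z<.12);k,l,s,c=cv2.connectedComponentsWithStats(m.astype(np.uint8))
for i in range(1,k):
    if s[i,4]>800:
        Q=P[l==i];r=cv2.minAreaRect((Q[:,:2]*1000).astype(np.float32));print('hi',s[i],np.round(r[0],1),np.round(r[1],1),r[2],np.median(Q[:,2]))
E
```

```text
t: 6.15
tcp_pos: [0.4635, -0.0181, 0.0899]
tcp_rot: [0.638, 0.77, -0.0, -0.0]
wrist_force: [-0.2, -0.4, -3.4]
width: 0.453
finger_force: 44.0
t 7.15 tcp [463.9 -19.6  89.8] tooly yaw 10.41 zdir [ 0. -0. -1.] w 38.3 F [ 0.5  0.2 -3. ] ff 44.0
table 0.00032261167342194363
[  415    79   179   248 34328] [586.2  -2.5] [101.1 179.5] 10.291528701782227 0.006808121323129135
hi [  232   160   172   211 21363] [463.8 -19. ] [65.9 91.7] 10.700648307800293 0.11066386089172603
```

View pics/w2.png

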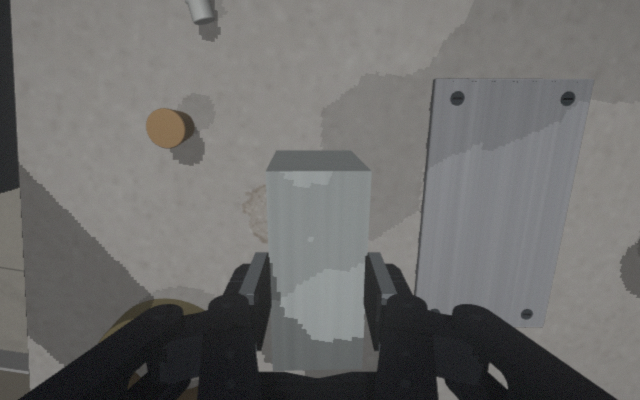

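Plate confirmed: left edge near px (425,200), centre (586,-2.5), yaw 10.3°. I'll set the block down about 3 mm in front of the fence.

```bash
python3 -m handwheel '[[-0.5,2.5,0,0,0,0],[0,2.55,0,0,0,0],[0,0,1.5,0,0,0],[0,0,1.5,0,0,0],[0,0,1,0,0,0],[0,0,0.5,0,0,0],[0,0,0.3,0,0,0],[0,0,0.1,0,0,0],[0,0,0,0,0,0],[0,0,0,0,0,0]]'
python3 -m handwheel '[[0,0,0,0,0,0],[0,0,0,0,0,0],[0,0,0.05,0,0,0],[0,0,0.05,0,0,0],[0,0,0,0,0,0],[0,0,0,0,0,0],[0,0,0,0,0,0],[0,0,0,0,0,0],[0,0,0,0,0,0],[0,0,0,0,0,0]]'
```

```text
t: 8.2
tcp_pos: [0.5146, -0.0154, 0.0412]
tcp_rot: [0.64, 0.768, 0.0, 0.0]
wrist_force: [-0.6, -0.3, -3.3]
width: 0.451
finger_force: 43.9
t: 9.2
tcp_pos: [0.5145, -0.0154, 0.0405]
tcp_rot: [0.64, 0.768, 0.0, 0.0]
wrist_force: [-4.9, 0.0, 15.4]
width: 0.453
finger_force: 46.2
```

```bash
python3 -m handwheel '[[0,0,0,0,0,0],[0,0,0,0,0,0],[0,0,0,0,0,0],[0,0,0,0,0,0],[0,0,-3,0,0,0],[0,0,-3,0,0,0],[0,0,-2,0,0,0],[0,-3,0,0,0,0],[0,-3,0,0,0,0],[0,0,0,0,0,0]]' 6.5
python3 -m handwheel '[[0,0,0,0,0,0],[0,0,0,0,0,0],[0,0,0,0,0,0],[0,0,0,0,0,0],[0,0,0,0,0,0],[0,0,0,0,0,0],[0,0,1.5,0,0,0],[0,0,1.8,0,0,0],[0,0,1.8,0,0,0],[0,0,0,0,0,0]]' 0
python3 - <<'E'
from h import *
st()
p,P=cloud('side');z=P[...,2]
m=(z>.052)&(z<.068)&(abs(P[...,1])<.09)&(P[...,0]>.49)&(P[...,0]<.56);Q=P[m];print(len(Q))
r=cv2.minAreaRect((Q[:,:2]*1000).astype(np.float32));print(r,np.median(Q[:,2]))
cv2.imwrite('pics/s2.png',cv2.resize(p[130:300,200:420],(770,595)))
E
```

```text
t: 10.2
tcp_pos: [0.4515, -0.0262, 0.1197]
tcp_rot: [0.64, 0.768, -0.001, -0.001]
wrist_force: [-0.3, 0.3, 0.8]
width: 0.758
finger_force: 0.0
t: 11.2
tcp_pos: [0.4544, -0.026, 0.0673]
tcp_rot: [0.64, 0.768, -0.001, -0.001]
wrist_force: [-0.5, -0.1, 1.1]
width: 0.003
finger_force: 0.0
t 11.2 tcp [454.4 -26.   67.3] tooly yaw 10.42 zdir [-0.003  0.001 -1.   ] w 0.3 F [-0.5 -0.1  1.1] ff 0.0
418
((511.78790283203125, -16.38039779663086), (42.38087844848633, 92.44426727294922), 8.958053588867188) 0.059119532717094914
```

View pics/s2.png

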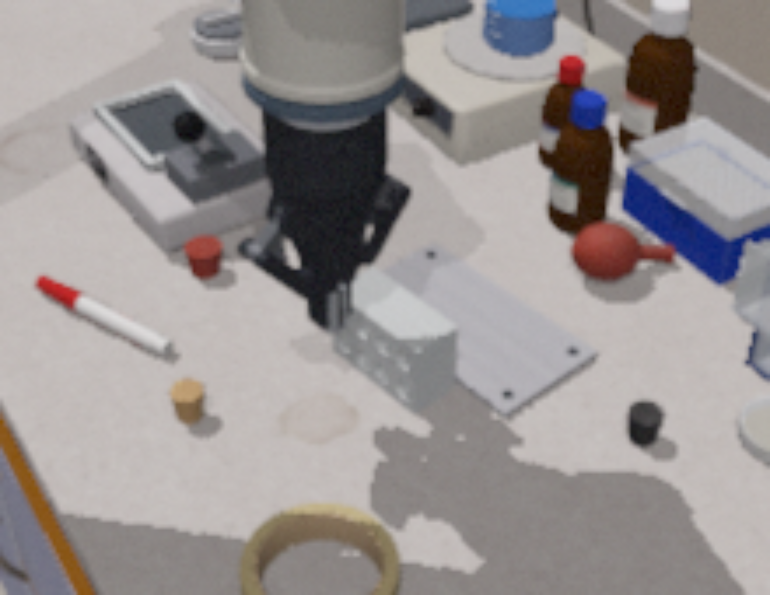

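The block stands in front of the plate with its wells toward the robot (crop px ~(395,335)) and the fingers are behind it. Now I'll push.

```bash
python3 -m handwheel '[[0,1,0,0,0,0],[0,1,0,0,0,0],[0,0.4,0,0,0,0],[0,0.4,0,0,0,0],[0,0.4,0,0,0,0],[0,0.4,-0.1,0,0,0],[0,0.4,-0.15,0,0,0],[0,0.4,-0.15,0,0,0],[0,0.4,-0.15,0,0,0],[0,0.4,-0.15,0,0,0]]' 0
python3 - <<'E'
from h import *
st()
p,P=cloud('side')
cv2.imwrite('pics/s3.png',cv2.resize(p[150:290,240:400],(686,600)))
E
```

```text
t: 12.25
tcp_pos: [0.5069, -0.0168, 0.076]
tcp_rot: [0.64, 0.768, 0.0, 0.0]
wrist_force: [0.6, -0.7, 0.0]
width: -0.001
finger_force: 0.0
t 12.25 tcp [506.9 -16.8  76. ] tooly yaw 10.42 zdir [ 0. -0. -1.] w -0.1 F [ 0.6 -0.7  0. ] ff 0.0
```

View pics/s3.png

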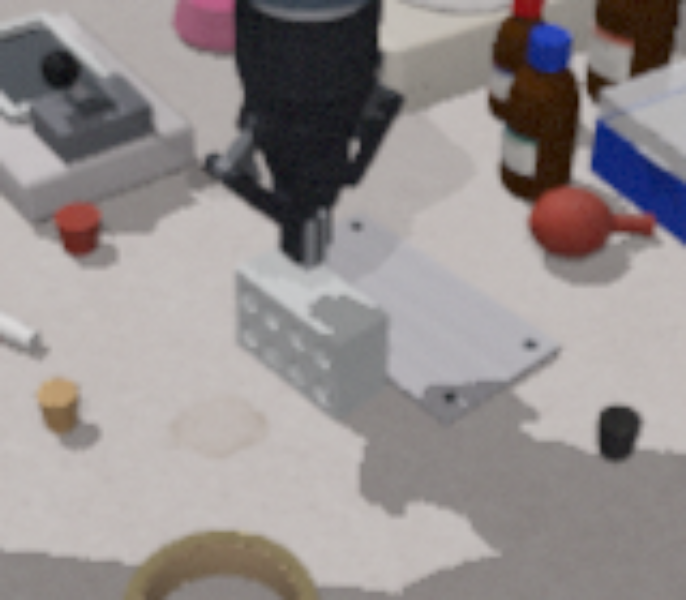

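Run:
```python
from h import *
st()
for n in('side','wrist'):
    p,P=cloud(n);z=P[...,2]
    for a,b in((.052,.068),(.02,.05)):
        m=(z>a)&(z<b)&(abs(P[...,1])<.1)&(P[...,0]>.44)&(P[...,0]<.60);k,l,s,c=cv2.connectedComponentsWithStats(m.astype(np.uint8))
        for i in range(1,k):
            if s[i,4]>80:
                Q=P[l==i];print(n,a,s[i],[np.round(t,1) for t in cv2.minAreaRect((Q[:,:2]*1000).astype(np.float32))],np.round(np.percentile(Q[:,2],[10,50,90]),4))
cv2.imwrite('pics/w3.png',p)
```

```text
t 12.3 tcp [507.7 -16.8  76.2] tooly yaw 10.41 zdir [ 0.001 -0.    -1.   ] w -0.1 F [ 0.5 -0.6  1.2] ff 0.0
side 0.052 [295 207  36  26 428] [array([511.7, -16.4]), array([43. , 91.8]), np.float64(9.8)] [0.0562 0.0591 0.0605]
side 0.02 [295 216  36  27 314] [array([497.4, -24.1]), array([37.7, 99.5]), np.float64(31.2)] [0.0236 0.0358 0.0465]
wrist 0.052 [ 287  154   84  148 8770] [array([511. ,  -8.4]), array([40.1, 77.2]), np.float64(10.1)] [0.0599 0.0608 0.0616]
wrist 0.02 [289 146  79   8 540] [array([504.3,  29.4]), array([40. ,  0.5]), np.float64(10.0)] [0.024  0.0371 0.048 ]
```

View pics/w3.png

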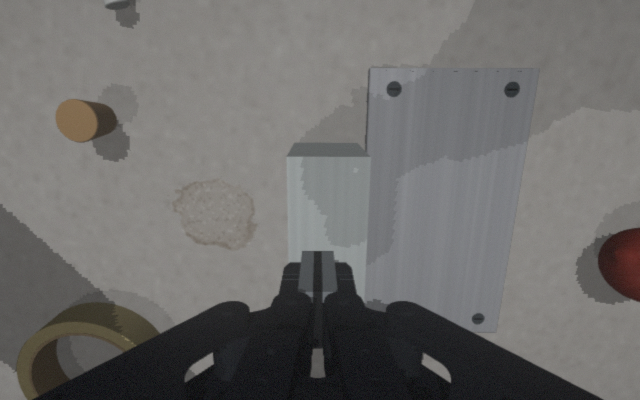

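The wrist view shows the block (330,205) upright and unmoved, with the closed fingers over its top (318,270). I need to know where the fingertips really are.

Run:
```python
from h import *
s,M=st()
p,P=cloud('wrist')
for v in (235,245,250,254,258,262,268,275,285,300,330):
    print(v,[np.round((M.T@(P[v,u]-s['tcp_pos']))*1000,1).tolist() if np.isfinite(P[v,u,0]) else None for u in(308,318,330)],np.round(P[v,310]*1000))
p,P=cloud('side');z=P[...,2]
Q=(P-s['tcp_pos'])@M;m=(abs(Q[...,0])<.03)&(abs(Q[...,1])<.03)&(z>.045)&(z<.09)
for a in range(45,90,4):
    k=m&(z*1000>=a)&(z*1000<a+4);q=Q[k]*1000
    if len(q):print(a,len(q),np.round(q.min(0)),np.round(q.max(0)))
```

```text
t 12.4 tcp [506.8 -16.8  75.9] tooly yaw 10.43 zdir [ 0. -0. -1.] w 0.0 F [-0.2 -0.1 -0.4] ff 0.0
235 [[6.4, -4.7, 14.9], [6.6, 0.4, 14.5], [6.2, 6.4, 15.4]] [nan nan nan]
245 [[0.5, -4.7, 16.2], [1.0, 0.4, 14.8], [1.0, 6.5, 14.8]] [503. -16.  61.]
250 [[-1.5, -4.7, 14.3], [-1.7, 0.4, 14.9], [-1.7, 6.5, 14.9]] [503. -19.  60.]
254 [[10.7, -3.8, -18.1], [11.0, 0.3, -18.8], [11.2, 5.2, -19.1]] [502.  -7.  95.]
258 [[11.3, -3.7, -23.2], [11.3, 0.3, -23.2], [11.2, 5.1, -23.1]] [502.  -6.  99.]
262 [[11.3, -3.6, -26.8], [10.7, 0.3, -25.6], [11.5, 4.9, -27.3]] [502.  -6. 102.]
268 [[10.9, -3.5, -31.3], [10.6, 0.3, -30.7], [11.0, 4.8, -31.5]] [502.  -6. 109.]
275 [[11.0, -3.3, -37.2], [11.7, 0.3, -38.4], [11.1, 4.6, -37.3]] [502.  -6. 114.]
285 [[10.9, -3.2, -44.2], [10.8, 0.3, -44.1], [11.1, 4.3, -44.7]] [502.  -6. 122.]
300 [[11.8, -2.9, -55.3], [7.4, 0.3, -48.0], [12.0, 4.0, -55.7]] [502.  -5. 132.]
330 [[7.6, -2.7, -64.6], [-3.7, 0.2, -48.8], [12.4, 3.4, -71.4]] [504. -14. 134.]
45 13 [-27. -16.  27.] [ 25. -13.  31.]
49 13 [-25. -16.  23.] [ 29. -14.  26.]
53 22 [-28. -17.  19.] [28. 26. 23.]
57 236 [-30. -16.  15.] [30. 27. 19.]
61 8 [-23. -10.  14.] [23. 23. 15.]
85 5 [-11.  -7. -12.] [  3.   4. -10.]
```

Run:
```python
from h import *
P=np.load('pics/w2.npy');a=np.radians(10.41)
M=np.array([[-np.sin(a),np.cos(a),0],[np.cos(a),np.sin(a),0],[0,0,-1]]).T
Q=(P-np.array([.4639,-.0196,.0898]))@M*1000
for nm,us in(('left',(245,250,256,260)),('right',(374,380,386,392))):
    for u in us:
        col=Q[230:330,u];print(nm,u,[(v+230,np.round(col[v]).astype(int).tolist()) for v in range(0,100,8) if np.isfinite(col[v,0])])
s,Mt=st()
p,P=cloud('side');q=(P-s['tcp_pos'])@Mt*1000
m=(abs(q[...,0])<16)&(abs(q[...,1])<16)&(q[...,2]<13)&(q[...,2]>-50);v,u=np.nonzero(m)
o=np.argsort(-q[m][:,2])[:25];print(np.c_[u[o],v[o],np.round(q[m][o])].astype(int).tolist())
```

```text
left 245 [(230, [-18, -52, 89]), (238, [-24, -53, 89]), (246, [-31, -53, 89]), (254, [-37, -53, 90]), (262, [-44, -54, 90]), (270, [7, -28, -26]), (278, [11, -26, -40]), (286, [11, -25, -45]), (294, [11, -23, -50]), (302, [11, -22, -56]), (310, [12, -21, -61]), (318, [12, -21, -65]), (326, [12, -20, -69])]
left 250 [(230, [-18, -48, 88]), (238, [-24, -49, 88]), (246, [-31, -50, 91]), (254, [-37, -50, 90]), (262, [-44, -50, 90]), (270, [11, -25, -33]), (278, [11, -24, -39]), (286, [11, -23, -45]), (294, [11, -22, -50]), (302, [8, -22, -50]), (310, [7, -21, -54]), (318, [12, -19, -65]), (326, [12, -18, -70])]
left 256 [(230, [-18, -44, 89]), (238, [-24, -44, 88]), (246, [-31, -45, 90]), (254, [11, -25, -18]), (262, [11, -24, -26]), (270, [11, -23, -34]), (278, [11, -22, -40]), (286, [11, -21, -45]), (294, [11, -20, -50]), (302, [8, -20, -50]), (310, [5, -20, -50]), (318, [2, -20, -50]), (326, [-1, -20, -51])]
left 260 [(230, [-18, -41, 88]), (238, [-24, -42, 88]), (246, [-32, -42, 91]), (254, [11, -23, -19]), (262, [12, -22, -27]), (270, [11, -21, -33]), (278, [11, -20, -40]), (286, [1
[... 1339 characters left out ...]
y yaw 10.42 zdir [-0.  0. -1.] w 0.2 F [ 0.6  0.2 -0. ] ff 0.0
[[310, 212, -3, -6, -10], [312, 213, -10, -5, -11], [311, 213, -9, -7, -11], [315, 211, -10, 4, -13], [313, 212, -11, -3, -14], [313, 211, -10, -2, -15], [316, 210, -12, 6, -16], [312, 212, -12, -7, -16], [308, 211, -2, -12, -16], [311, 212, -10, -9, -16], [314, 211, -12, -1, -16], [315, 210, -11, 3, -17], [311, 211, -8, -7, -17], [314, 210, -10, 1, -17], [312, 211, -11, -6, -18], [316, 209, -11, 6, -18], [310, 211, -8, -10, -18], [315, 209, -10, 4, -18], [311, 210, -7, -6, -19], [307, 210, 0, -13, -19], [307, 209, 2, -11, -19], [313, 210, -11, -3, -20], [309, 211, -8, -13, -20], [306, 209, 2, -14, -20], [310, 210, -7, -10, -21]]
```

Both cameras put the fingertips about 15 mm **behind** the TCP, not 19 mm ahead of it, so the fingers passed over the block without touching it. From here I take tips ≈ tcp_z + 15 mm. I'll back off, go lower and push again.

```bash
python3 -m handwheel '[[0,-2.5,0,0,0,0],[0,-2.5,0,0,0,0],[0,0,2,0,0,0],[0,0,2,0,0,0],[0,0,0,0,0,0],[0,1,0,0,0,0],[0,1,0,0,0,0],[0,0.4,0,0,0,0],[0,0.4,0,0,0,0],[0,0.3,0,0,0,0]]' 0
python3 -m handwheel '[[0,0.4,0,0,0,0],[0,0.4,0,0,0,0],[0,0.4,-0.1,0,0,0],[0,0.4,-0.1,0,0,0],[0,0,0,0,0,0],[0,0,0,0,0,0],[0,0,0,0,0,0],[0,0,0,0,0,0],[0,0,0,0,0,0],[0,0,0,0,0,0]]' 0
python3 - <<'E'
from h import *
s,M=st()
for n in ('side','wrist'):
    p,P=cloud(n);np.save(f'pics/{n}4.npy',P)
    q=(P-np.array([.537,-.0114,0]))@M*1000;z=P[...,2]*1000  # fence frame: x lateral,y along push
    m=(q[...,0]>15)&(q[...,0]<40)&(q[...,1]>-60)&(q[...,1]<70)&(z>10)&(z<100) if n=='wrist' else (q[...,0]<-15)&(q[...,0]>-42)&(q[...,1]>-60)&(q[...,1]<70)&(z>10)&(z<100)
    d=np.c_[q[m][:,1],z[m]]
    for a in range(-60,70,8):
        k=d[(d[:,0]>=a)&(d[:,0]<a+8)]
        if len(k)>3: print(n,a,len(k),np.round(np.percentile(k[:,1],[5,50,95])))
E
```

```text
t: 13.55
tcp_pos: [0.4882, -0.0201, 0.0361]
tcp_rot: [0.64, 0.768, 0.0, 0.0]
wrist_force: [-1.5, -0.4, 2.5]
width: 0.005
finger_force: 1.0
t: 14.55
tcp_pos: [0.5036, -0.0174, 0.0378]
tcp_rot: [0.64, 0.768, -0.0, -0.0]
wrist_force: [0.9, -0.1, -0.2]
width: 0.001
finger_force: 0.1
t 14.55 tcp [503.6 -17.4  37.8] tooly yaw 10.41 zdir [-0.  0. -1.] w 0.1 F [ 0.9 -0.1 -0.2] ff 0.1
side -44 37 [17. 22. 29.]
side -36 50 [23. 37. 46.]
side -28 51 [24. 49. 56.]
side -20 57 [46. 65. 71.]
side -12 19 [45. 67. 70.]
side -4 14 [61. 63. 65.]
side 4 9 [58. 59. 61.]
side 12 13 [53. 55. 57.]
wrist -44 456 [19. 23. 27.]
wrist -36 948 [24. 32. 43.]
wrist -28 1183 [45. 51. 58.]
wrist -20 1704 [49. 68. 72.]
wrist -12 1282 [67. 69. 71.]
wrist -4 1175 [63. 65. 67.]
wrist 4 1067 [59. 61. 63.]
wrist 12 999 [55. 57. 59.]
wrist 20 226 [54. 55. 56.]
```

The block is tilted about 26° against the plate. I'll keep pushing.

```bash
python3 -m handwheel '[[0,0.4,-0.1,0,0,0],[0,0.4,-0.1,0,0,0],[0,0.4,-0.1,0,0,0],[0,0.4,-0.1,0,0,0],[0,0.4,0,0,0,0],[0,0.4,0,0,0,0],[0,0,0,0,0,0],[0,0,0,0,0,0],[0,0,0,0,0,0],[0,0,0,0,0,0]]' 0
cat > m.py <<'E'
from h import *
s,M=st()
for n in ('side','wrist'):
    p,P=cloud(n)
    q=(P-np.array([.537,-.0114,0]))@M*1000;z=P[...,2]*1000
    m=(abs(q[...,0])>15)&(abs(q[...,0])<42)&(q[...,1]>-60)&(q[...,1]<90)&(z>10)&(z<100)
    d=np.c_[q[m][:,1],z[m]]
    for a in range(-60,90,12):
        k=d[(d[:,0]>=a)&(d[:,0]<a+12)]
        if len(k)>3: print(n,a,len(k),np.round(np.percentile(k[:,1],[5,50,95])))
E
python3 m.py
```

```text
t: 15.65
tcp_pos: [0.527, -0.013, 0.0417]
tcp_rot: [0.64, 0.768, -0.0, -0.0]
wrist_force: [0.7, 0.7, 0.1]
width: -0.0
finger_force: 0.0
t 15.65 tcp [527.  -13.   41.7] tooly yaw 10.41 zdir [-0.  0. -1.] w -0.0 F [0.7 0.7 0.1] ff 0.0
side -24 172 [12. 30. 46.]
side -12 36 [44. 45. 47.]
side 0 46 [34. 43. 47.]
side 12 31 [44. 45. 46.]
side 24 40 [34. 44. 47.]
side 36 36 [41. 45. 47.]
wrist -24 417 [46. 47. 48.]
wrist -12 1499 [18. 47. 48.]
wrist 0 1664 [17. 46. 48.]
wrist 12 1945 [46. 47. 48.]
wrist 24 2133 [17. 43. 47.]
wrist 36 1522 [46. 47. 48.]
```

The block now lies flat on the plate, top at 46–47 mm, with the wells visible. I'll rise, open the gripper and measure it.

```bash
python3 -m handwheel '[[0,0,-4,0,0,0],[0,0,-4,0,0,0],[0,0,-2,0,0,0],[0,0,0,0,0,0],[0,0,0,0,0,0],[0,0,0,0,0,0],[0,0,0,0,0,0],[0,0,0,0,0,0],[0,0,0,0,0,0],[0,0,0,0,0,0]]' 8.5
python3 - <<'E'
from h import *
s,M=st()
p,P=cloud('wrist');cv2.imwrite('pics/w5.png',p);z=P[...,2]
m=(z>.038)&(z<.056)&(P[...,0]>.45)&(abs(P[...,1])<.1);k,l,st_,c=cv2.connectedComponentsWithStats(m.astype(np.uint8))
i=1+np.argmax(st_[1:,4]);Q=P[l==i];r=cv2.minAreaRect((Q[:,:2]*1000).astype(np.float32));print(st_[i],r,np.median(Q[:,2]))
c=np.array([r[0][0]/1000,r[0][1]/1000,s['tcp_pos'][2]]);print('shift cm',M.T@(c-s['tcp_pos'])*100)
m=np.isfinite(z)&(z>.08);q=(P-s['tcp_pos'])@M*1000
for v in range(220,330,8): print(v,[np.round(q[v,u]).tolist() for u in (190,200,430,440)])
E
```

```text
t: 16.75
tcp_pos: [0.5271, -0.013, 0.1415]
tcp_rot: [0.64, 0.768, -0.0, -0.0]
wrist_force: [-0.6, -0.2, 0.2]
width: 0.993
finger_force: 0.0
t 16.75 tcp [527.1 -13.  141.5] tooly yaw 10.42 zdir [-0.  0. -1.] w 84.8 F [-0.6 -0.2  0.2] ff 0.0
[ 311  139   87  122 8309] ((551.931396484375, -7.890228271484375), (59.874610900878906, 90.49178314208984), 10.121725082397461) 0.046688295717697975
shift cm [ 5.66034501e-02  2.53273185e+00 -1.06399003e-03]
220 [[-28.0, -111.0, 141.0], [-28.0, -102.0, 140.0], [-26.0, 96.0, 135.0], [-26.0, 104.0, 135.0]]
228 [[-36.0, -112.0, 142.0], [-35.0, -103.0, 141.0], [-33.0, 96.0, 135.0], [-33.0, 105.0, 134.0]]
236 [[-43.0, -112.0, 142.0], [-43.0, -103.0, 141.0], [-40.0, 97.0, 135.0], [-41.0, 106.0, 135.0]]
244 [[-51.0, -113.0, 141.0], [-51.0, -104.0, 142.0], [-48.0, 97.0, 134.0], [-48.0, 107.0, 135.0]]
252 [[-59.0, -114.0, 142.0], [-58.0, -105.0, 141.0], [-56.0, 98.0, 135.0], [-55.0, 107.0, 134.0]]
260 [[-66.0, -114.0, 141.0], [-66.0, -106.0, 141.0], [-63.0, 99.0, 136.0], [-64.0, 108.0, 136.0]]
268 [[11.0, -48.0, -31.0], [11.0, -44.0, -32.0], [11.0, 43.0, -31.0], [11.0, 46.0, -31.0]]
276 [[11.0, -46.0, -38.0], [10.0, -43.0, -36.0], [7.0, 43.0, -31.0], [11.0, 44.0, -38.0]]
284 [[12.0, -43.0, -45.0], [8.0, -42.0, -38.0], [5.0, 43.0, -32.0], [11.0, 42.0, -43.0]]
292 [[10.0, -43.0, -47.0], [5.0, -42.0, -39.0], [2.0, 43.0, -33.0], [7.0, 43.0, -43.0]]
300 [[7.0, -42.0, -48.0], [2.0, -43.0, -39.0], [-2.0, 43.0, -33.0], [5.0, 42.0, -45.0]]
308 [[5.0, -43.0, -48.0], [-0.0, -42.0, -41.0], [-4.0, 42.0, -35.0], [2.0, 43.0, -45.0]]
316 [[3.0, -42.0, -50.0], [-3.0, -42.0, -41.0], [-7.0, 43.0, -36.0], [-1.0, 43.0, -45.0]]
324 [[0.0, -42.0, -51.0], [-6.0, -42.0, -42.0], [-10.0, 43.0, -36.0], [-3.0, 43.0, -46.0]]
```

View pics/w5.png

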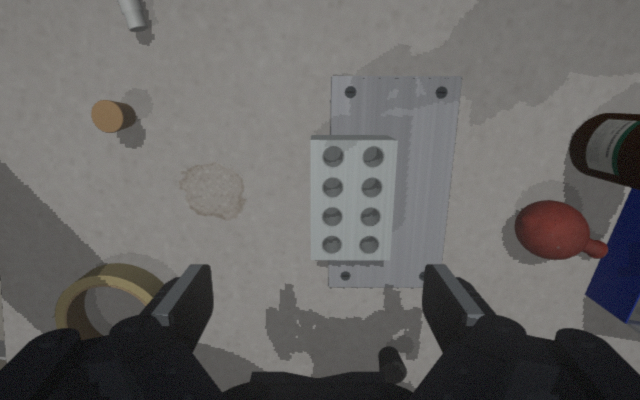

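The block at (353,200), wells up, is centred at (552,-8) with yaw 10.1°. It is well clear, so I'll regrasp it across the 60 mm sides.

```bash
python3 -m handwheel '[[0.1,2.5,0,0,0,0],[0,0,4,0,0,0],[0,0,3.5,0,0,0],[0,0,2.5,0,0,0],[0,0,1.5,0,0,0],[0,0,0.7,0,0,0],[0,0,0.5,0,0,0],[0,0,0.4,0,0,0],[0,0,0.4,0,0,0],[0,0,0.35,0,0,0]]' 8.5 60
python3 -m handwheel '[[0,0,0,0,0,0],[0,0,0,0,0,0],[0,0,0,0,0,0],[0,0,0,0,0,0],[0,0,0,0,0,0],[0,0,0,0,0,0],[0,0,0,0,0,0],[0,0,0,0,0,0],[0,0,0,0,0,0],[0,0,0,0,0,0]]' 5 60
```

```text
t: 17.8
tcp_pos: [0.5519, -0.0076, 0.0035]
tcp_rot: [0.64, 0.768, 0.0, 0.0]
wrist_force: [-0.4, -0.2, -1.1]
width: 0.995
finger_force: 0.0
t: 18.8
tcp_pos: [0.5517, -0.0076, 0.0037]
tcp_rot: [0.64, 0.768, 0.0, 0.0]
wrist_force: [-1.4, -0.0, 6.1]
width: 0.689
finger_force: 65.7
```

```bash
python3 -m handwheel '[[0,0,-1.5,0,0,0],[0,0,-4,0,0,0],[0,0,-4.5,0,0,0],[0,0,-4.5,0,0,0],[0,0,-4.5,0,0,0],[2.5,-0.3,-1,0,0,0],[4.29,-0.46,0,0,0,0],[4.29,-0.46,0,0,0,0],[4.29,-0.46,0,0,0,0],[4.29,-0.46,0,0,0,0]]'
python3 -m handwheel '[[4.29,-0.46,0,0,0,0],[1.8,-0.2,0,0,0,0],[0,0,0,0,0,0.06],[0,0,0,0,0,0.06],[0,0,0,0,0,0],[0,0,0,0,0,0],[0,0,0,0,0,0],[0,0,0,0,0,0],[0,0,0,0,0,0],[0,0,0,0,0,0]]'
cat > n.py <<'E'
from h import *
s,M=st()
p,P=cloud('wrist');z=P[...,2]
def rect(a,b,ymin,ymax,nm,xm=.38,xM=.6,mn=150):
    m=(z>a)&(z<b)&(P[...,0]>xm)&(P[...,0]<xM)&(P[...,1]>ymin)&(P[...,1]<ymax);k,l,S,c=cv2.connectedComponentsWithStats(m.astype(np.uint8))
    for i in range(1,k):
        if S[i,4]>mn:
            Q=P[l==i];r=cv2.minAreaRect((Q[:,:2]*1000).astype(np.float32));print(nm,S[i],np.round(r[0],1),np.round(r[1],1),round(r[2],1),np.round(np.median(Q[:,2]),4))
rect(.03,.056,.15,.42,'top');rect(.0445,.053,.24,.4,'frame');rect(.036,.0435,.26,.4,'floor')
rect(.14,.28,.1,.35,'held')
cv2.imwrite('pics/w6.png',p);np.save('pics/w6.npy',P)
E
python3 n.py
```

```text
t: 19.8
tcp_pos: [0.494, 0.1834, 0.2033]
tcp_rot: [0.64, 0.768, -0.0, -0.0]
wrist_force: [1.2, 0.3, -4.2]
width: 0.689
finger_force: 67.1
t: 20.8
tcp_pos: [0.4776, 0.2406, 0.2033]
tcp_rot: [0.685, 0.729, 0.0, 0.0]
wrist_force: [-0.5, 0.1, -3.3]
width: 0.692
finger_force: 67.0
t 20.8 tcp [477.6 240.6 203.3] tooly yaw 3.55 zdir [ 0.  0. -1.] w 59.1 F [-0.5  0.1 -3.3] ff 67.0
top [  248     7   159   166 23894] [479.8 317.8] [131.  134.7] 2.6 0.0406
frame [ 274   14  108  147 4709] [480.1 319.9] [ 84.3 114.3] 2.6 0.0487
floor [ 248    7  159  159 8243] [479.4 321. ] [129.8 126.6] 2.4 0.0396
floor [  285    26    86   126 10029] [480.1 319.9] [68.4 98.8] 2.7 0.0408
held [   72   166   493   234 53798] [477.5 242.5] [103.2 102.9] 48.6 0.2465
```

View pics/w6.png

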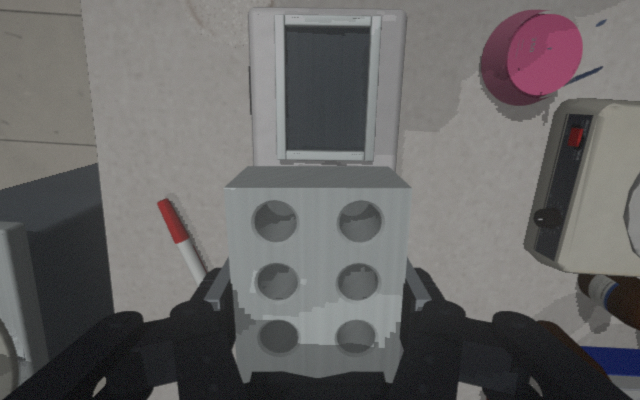

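The nest's dark floor is fully visible at (325,88), measuring 68 x 99 mm, centred at (480,320) with yaw 2.65°. Next I'll measure the held block in the same picture.

Run:
```python
from h import *
s,M=st();P=np.load('pics/w6.npy');z=P[...,2];q=(P-s['tcp_pos'])@M*1000
m=np.zeros(z.shape,bool);m[160:380,215:420]=1
h=np.histogram(q[...,2][m],bins=range(-60,0,2));i=h[0].argmax();top=h[1][i]+1;print('top z rel',top,h[0][i])
m&=(abs(q[...,2]-top)<3)
for v in range(190,236,8):
    k=np.nonzero(m[v])[0];print(v,np.round(q[v,k[0]],1),np.round(q[v,k[-1]],1),round((q[v,k[0],1]+q[v,k[-1],1])/2,2))
for u in range(245,400,20):
    k=np.nonzero(m[:,u])[0];print(u,np.round(q[k[0],u],1))
```

```text
t 20.85 tcp [477.5 240.6 203.3] tooly yaw 3.54 zdir [ 0.  0. -1.] w 59.0 F [ 0.4  0.1 -3.2] ff 67.0
top z rel -43 23606
190 [ 44.3 -29.4 -44.3] [ 44.   29.8 -43.4] 0.24
198 [ 41.3 -29.6 -43.1] [ 41.3  30.1 -43. ] 0.28
206 [ 38.7 -29.8 -43. ] [ 38.5  30.1 -42.7] 0.16
214 [ 36.2 -29.4 -43.8] [ 36.   30.1 -43.3] 0.34
222 [ 32.9 -30.  -42.3] [ 33.   30.2 -42.6] 0.06
230 [ 30.6 -29.6 -43.4] [ 30.3  30.  -42.8] 0.2
245 [ 44.9 -23.3 -41.2]
265 [ 44.8 -16.9 -41.1]
285 [ 44.9 -10.5 -40.2]
305 [ 45.1  -3.9 -41. ]
325 [ 45.    2.6 -40.4]
345 [ 44.7   9.  -40.8]
365 [ 44.6  15.6 -40.3]
385 [ 44.9  22.1 -40.2]
```

The held block is centred on the TCP, with its underside about 3 mm above it. I'll move over the nest and go down.

```bash
python3 -m handwheel '[[3.9,0.35,0,0,0,0],[4.0,0.4,0,0,0,0.0157],[0,0,4,0,0,0],[0,0,4,0,0,0],[0,0,3,0,0,0],[0,0,2,0,0,0],[0,0,1.3,0,0,0],[0,0,0.5,0,0,0],[0,0,0,0,0,0],[0,0,0,0,0,0]]'
python3 -c "
from h import *
to(480.1,319.9,37)"
```

```text
t: 21.85
tcp_pos: [0.4807, 0.3203, 0.0562]
tcp_rot: [0.691, 0.723, 0.001, 0.0]
wrist_force: [-0.4, 1.0, -3.6]
width: 0.688
finger_force: 66.8
t 21.85 tcp [480.7 320.3  56.2] tooly yaw 2.64 zdir [ 0.001  0.001 -1.   ] w 58.8 F [-0.4  1.  -3.6] ff 66.8
shift cm [-0.04 -0.07  1.92]
```

```bash
python3 -m handwheel '[[-0.03,-0.05,0.5,0,0,0],[0,0,0.4,0,0,0],[0,0,0.3,0,0,0],[0,0,0.2,0,0,0],[0,0,0.2,0,0,0],[0,0,0.1,0,0,0],[0,0,0.1,0,0,0],[0,0,0,0,0,0],[0,0,0,0,0,0],[0,0,0,0,0,0]]'
```

```text
t: 22.85
tcp_pos: [0.4796, 0.3197, 0.0377]
tcp_rot: [0.691, 0.723, 0.0, 0.0]
wrist_force: [-2.1, -0.8, 5.3]
width: 0.693
finger_force: 68.0
```

Contact came at the expected floor height. I'll release and rise.

```bash
python3 -m handwheel '[[0,0,0.03,0,0,0],[0,0,0,0,0,0],[0,0,0,0,0,0],[0,0,0,0,0,0],[0,0,0,0,0,0],[0,0,0,0,0,0],[0,0,0,0,0,0],[0,0,0,0,0,0],[0,0,0,0,0,0],[0,0,0,0,0,0]]' 8
python3 -m handwheel '[[0,0,-0.5,0,0,0],[0,0,-1.5,0,0,0],[0,0,-3,0,0,0],[0,0,-4,0,0,0],[0,0,-4,0,0,0],[0,0,-4,0,0,0],[0,0,0,0,0,0],[0,0,0,0,0,0],[0,0,0,0,0,0],[0,0,0,0,0,0]]' 0
python3 - <<'E'
from h import *
s,M=st()
p,P=cloud('wrist');z=P[...,2]
for a,b,nm in((.07,.092,'blk'),(.036,.05,'low'),(.084,.125,'ball')):
    m=(z>a)&(z<b)&(P[...,0]>.38)&(P[...,0]<.6)&(P[...,1]>.15)&(P[...,1]<.42);k,l,S,c=cv2.connectedComponentsWithStats(m.astype(np.uint8))
    for i in range(1,k):
        if S[i,4]>60:
            Q=P[l==i];r=cv2.minAreaRect((Q[:,:2]*1000).astype(np.float32));print(nm,S[i],np.round(r[0],1),np.round(r[1],1),round(r[2],1),np.round(np.percentile(Q[:,2],[5,50,95]),4))
p,P=cloud('side');z=P[...,2];m=(z>.08)&(z<.125)&(P[...,0]>.4)&(P[...,0]<.56)&(P[...,1]>.17)&(P[...,1]<.27);print('side',len(P[m]),np.round(np.percentile(P[m],[5,50,95],axis=0)*1000))
E
```

```text
t: 23.85
tcp_pos: [0.4797, 0.3196, 0.037]
tcp_rot: [0.691, 0.723, -0.0, -0.0]
wrist_force: [0.1, -0.5, 0.4]
width: 0.936
finger_force: 0.0
t: 24.85
tcp_pos: [0.4788, 0.3192, 0.2055]
tcp_rot: [0.691, 0.723, -0.001, -0.0]
wrist_force: [0.8, 0.0, -3.4]
width: 0.683
finger_force: 72.2
t 24.85 tcp [478.8 319.2 205.5] tooly yaw 2.64 zdir [-0.002 -0.001 -1.   ] w 58.4 F [ 0.8  0.  -3.4] ff 72.2
low [ 246  108  147   58 7393] [477.5 359.7] [129.6  49.8] 2.4 [0.0379 0.0405 0.0492]
side 74 [[453. 208.  85.]
 [463. 214. 101.]
 [474. 223. 109.]]
```

I closed the gripper too early while rising and picked the block up again. I'll check how it is held, then put it back.

Run:
```python
from h import *
s,M=st();p,P=cloud('wrist');z=P[...,2];q=(P-s['tcp_pos'])@M*1000
m=np.zeros(z.shape,bool);m[140:390,215:420]=1
h=np.histogram(q[...,2][m],bins=range(-60,20,2));i=h[0].argmax();top=h[1][i]+1;print('top z rel',top,h[0][i])
m&=(abs(q[...,2]-top)<4)
for v in range(180,280,16):
    k=np.nonzero(m[v])[0]
    if len(k):print(v,np.round(q[v,k[0]],1),np.round(q[v,k[-1]],1),round((q[v,k[0],1]+q[v,k[-1],1])/2,2))
for u in range(245,400,30):
    k=np.nonzero(m[:,u])[0]
    if len(k):print(u,np.round(q[k[0],u],1))
cv2.imwrite('pics/w7.png',p)
to(480.1,319.9,100)
```

```text
t 24.95 tcp [479.2 319.4 205.9] tooly yaw 2.64 zdir [-0.002 -0.001 -1.   ] w 58.6 F [ 0.7  0.3 -2.7] ff 72.2
top z rel -33 15626
180 [ 44.7 -29.8 -31.3] [ 44.8  30.2 -31.8] 0.22
196 [ 39.3 -29.5 -32.8] [ 39.2  30.1 -32.5] 0.32
212 [ 33.4 -29.6 -32.6] [ 33.6  29.5 -33.4] -0.01
228 [ 27.  -29.8 -31.6] [ 27.5  29.7 -33. ] -0.08
244 [ 21.1 -29.7 -32.4] [ 21.2  29.8 -32.8] 0.04
260 [ 14.7 -29.7 -32.3] [ 15.   29.7 -33.1] -0.01
276 [  6.9 -39.1 -30. ] [  7.2  38.7 -30.6] -0.2
245 [ 45.2 -25.4 -30.3]
275 [ 45.2 -14.8 -30.4]
305 [ 45.   -4.3 -29.6]
335 [ 45.3   6.2 -32.4]
365 [ 45.1  16.6 -31.7]
395 [ 45.   27.5 -29.7]
t 25.0 tcp [479.3 319.5 206.1] tooly yaw 2.64 zdir [-0.001 -0.001 -1.   ] w 58.1 F [-0.7 -0.  -3. ] ff 72.2
shift cm [ 0.05  0.1  10.61]
```

It is held level and centred, top 32.5 mm above the TCP, so seating is at tcp z ≈ 47.5. I'll lower it again.

```bash
python3 -m handwheel '[[0.03,0.05,4,0,0,0],[0,0,4,0,0,0],[0,0,3.5,0,0,0],[0,0,2.5,0,0,0],[0,0,0.8,0,0,0],[0,0,0.3,0,0,0],[0,0,0.2,0,0,0],[0,0,0.15,0,0,0],[0,0,0.1,0,0,0],[0,0,0,0,0,0]]'
python3 -m handwheel '[[0,0,0.1,0,0,0],[0,0,0.1,0,0,0],[0,0,0.1,0,0,0],[0,0,0,0,0,0],[0,0,0,0,0,0],[0,0,0,0,0,0],[0,0,0,0,0,0],[0,0,0,0,0,0],[0,0,0,0,0,0],[0,0,0,0,0,0]]'
```

```text
t: 26.0
tcp_pos: [0.4804, 0.3201, 0.052]
tcp_rot: [0.691, 0.723, 0.0, 0.0]
wrist_force: [0.4, -0.5, -2.9]
width: 0.687
finger_force: 71.9
t: 27.0
tcp_pos: [0.4802, 0.32, 0.0487]
tcp_rot: [0.691, 0.723, 0.0, 0.0]
wrist_force: [-1.5, -0.9, 5.6]
width: 0.683
finger_force: 73.2
```

Seated, with contact at 48.7. I'll release and rise with the gripper kept open, and close it only when clear.

```bash
python3 -m handwheel '[[0,0,0,0,0,0],[0,0,0,0,0,0],[0,0,0,0,0,0],[0,0,0,0,0,0],[0,0,0,0,0,0],[0,0,0,0,0,0],[0,0,-1,0,0,0],[0,0,-3,0,0,0],[0,0,-4,0,0,0],[0,0,-4,0,0,0]]' 8.3
python3 -m handwheel '[[0,0,-3,0,0,0],[0,-2.5,0,0,0,0],[0,-3,0,0,0,0],[0,0,0,0,0,0],[0,0,0,0,0,0],[0,0,0,0,0,0],[0,0,0,0,0,0],[0,0,0,0,0,0],[0,0,0,0,0,0],[0,0,0,0,0,0]]' 0
python3 - <<'E'
from h import *
s,M=st()
p,P=cloud('wrist');z=P[...,2]
for a,b,nm in((.07,.086,'blk'),(.036,.05,'low')):
    m=(z>a)&(z<b)&(P[...,0]>.38)&(P[...,0]<.6)&(P[...,1]>.15)&(P[...,1]<.42);k,l,S,c=cv2.connectedComponentsWithStats(m.astype(np.uint8))
    for i in range(1,k):
        if S[i,4]>300:
            Q=P[l==i];r=cv2.minAreaRect((Q[:,:2]*1000).astype(np.float32));print(nm,S[i],np.round(r[0],1),np.round(r[1],1),round(r[2],1),np.round(np.percentile(Q[:,2],[5,50,95]),4))
p,P=cloud('side');z=P[...,2];m=(z>.085)&(z<.125)&(P[...,0]>.4)&(P[...,0]<.56)&(P[...,1]>.17)&(P[...,1]<.26);print('side',len(P[m]),np.round(np.percentile(P[m],[5,50,95],axis=0)*1000))
E
```

```text
t: 28.0
tcp_pos: [0.4798, 0.3198, 0.1704]
tcp_rot: [0.691, 0.723, -0.0, -0.0]
wrist_force: [0.0, 1.3, 0.7]
width: 0.972
finger_force: 0.0
t: 29.0
tcp_pos: [0.4253, 0.3174, 0.1984]
tcp_rot: [0.691, 0.723, -0.0, -0.0]
wrist_force: [-0.2, -1.0, 0.0]
width: 0.004
finger_force: 0.0
t 29.0 tcp [425.3 317.4 198.4] tooly yaw 2.63 zdir [-0. -0. -1.] w 0.3 F [-0.2 -1.   0. ] ff 0.0
blk [ 348  136   84  113 7449] [480.6 320. ] [60.5 90.4] 2.5 [0.0744 0.0807 0.0818]
blk [366 283  27  29 593] [483.4 225.8] [23.6 27.4] 2.7 [0.0706 0.0749 0.0815]
low [  305   109   151   196 12869] [480.5 290.3] [129.7 188.5] 2.6 [0.0379 0.04   0.049 ]
side 69 [[453. 208.  91.]
 [462. 214. 102.]
 [473. 223. 108.]]
```

The block sits in the nest at (480.6,320), yaw 2.5°, top 80.7 mm. Now the lever: the ball is computed at (466,222,97), consistent with the side view.

```bash
python3 -m handwheel '[[-4.8,-0.4,0,0,0,0],[-4.9,-0.4,0,0,0,0],[0,0,4,0,0,0],[0,0,4,0,0,0],[0,0,3,0,0,0],[0,0,1.5,0,0,0],[0,1,0,0,0,0],[0,0.5,0,0,0,0],[0,0,0,0,0,0],[0,0,0,0,0,0]]' 0
python3 -m handwheel '[[0,0.7,0,0,0,0],[0,0.7,0,0,0,0],[0,0.7,0,0,0,0],[0,0.7,0,0,0,0],[0,0.7,0,0,0,0],[0,0.7,0,0,0,0],[0,0.3,0,0,0,0],[0,0,0,0,0,0],[0,0,0,0,0,0],[0,0,0,0,0,0]]' 0
python3 - <<'E'
from h import *
s,M=st();d=M.T@(s['tcp_pos']-np.array([.4847,.2231,0]))*1000;print(d)
for n in('side','scene'):
    p,P=cloud(n);q=(P-np.array([.4847,.2231,0]))@M*1000;z=P[...,2]*1000
    m=(abs(q[...,0])<25)&(abs(q[...,1])<45)&(z>72)&(z<118);print(n,m.sum(),np.round(np.percentile(np.c_[q[m][:,:2],z[m]],[3,50,97],axis=0)))
E
```

```text
t: 30.1
tcp_pos: [0.4374, 0.2211, 0.0744]
tcp_rot: [0.691, 0.723, 0.001, 0.0]
wrist_force: [-0.6, 0.1, 0.3]
width: -0.001
finger_force: 0.0
t: 31.1
tcp_pos: [0.478, 0.2226, 0.073]
tcp_rot: [0.691, 0.723, -0.003, -0.002]
wrist_force: [-22.2, 3.1, 14.0]
width: -0.0
finger_force: 11.4
t 31.1 tcp [478.  222.6  73. ] tooly yaw 2.64 zdir [-0.007 -0.001 -1.   ] w -0.0 F [-22.2   3.1  14. ] ff 11.4
[ -0.30102384  -7.20579665 -72.95726691]
side 188 [[-14. -21.  73.]
 [ -9.  -2. 100.]
 [  2.  24. 116.]]
scene 104 [[-14. -23.  73.]
 [ -6.  -8.  99.]
 [ 10.  23. 116.]]
```

The 22 N reaction suggests the lever is at its stop. I'll retreat and check.

```bash
python3 -m handwheel '[[0,-1,0,0,0,0],[0,-3,0,0,0,0],[0,-2,-3,0,0,0],[0,0,-4,0,0,0],[0,0,-4,0,0,0],[0,0,-3,0,0,0],[0,0,0,0,0,0],[0,0,0,0,0,0],[0,0,0,0,0,0],[0,0,0,0,0,0]]' 0
python3 - <<'E'
from h import *
s,M=st()
for n in('side','scene','wrist'):
    p,P=cloud(n);q=(P-np.array([.4847,.2231,0]))@M*1000;z=P[...,2]*1000
    m=(abs(q[...,0])<25)&(abs(q[...,1])<45)&(z>82)&(z<118);
    if m.sum():print(n,m.sum(),np.round(np.percentile(np.c_[q[m][:,:2],z[m]],[3,50,97],axis=0)))
    if n=='wrist':
        m=(abs(P[...,0]-.48)<.06)&(abs(P[...,1]-.32)<.06)&(z>70)&(z<90);Q=P[m];print([np.round(t,1) for t in cv2.minAreaRect((Q[:,:2]*1000).astype(np.float32))],np.median(z[m]))
E
```

```text
t: 32.2
tcp_pos: [0.4213, 0.22, 0.2125]
tcp_rot: [0.691, 0.723, -0.001, -0.0]
wrist_force: [-1.0, -0.3, 0.3]
width: -0.001
finger_force: 0.0
t 32.2 tcp [421.3 220.  212.5] tooly yaw 2.64 zdir [-0.002 -0.001 -1.   ] w -0.1 F [-1.  -0.3  0.3] ff 0.0
side 74 [[-14.   6.  83.]
 [ -8.  13. 100.]
 [  2.  26. 109.]]
scene 53 [[-11.   2.  85.]
 [ -3.  10. 105.]
 [  8.  24. 112.]]
wrist 980 [[ -9.   6.  84.]
 [  2.  15. 106.]
 [ 12.  28. 111.]]
[array([480.6, 319.6]), array([60.6, 89.2]), np.float64(2.3)] 80.67369066190813
```

Run:
```python
from h import *
from scipy.optimize import least_squares
s,M=st();p,P=cloud('wrist');q=(P-np.array([.4847,.2231,0]))@M*1000;z=P[...,2]*1000
m=(abs(q[...,0])<20)&(abs(q[...,1])<45)&(z>90)&(z<118);A=np.c_[q[m][:,:2],z[m]]
c=least_squares(lambda c:np.linalg.norm(A-c,axis=1)-13,[0,15,97],loss='soft_l1').x
a=np.arctan2(c[1],c[2]-62);print(c,'lever',a+.5)
if a+.5>.92: print(manip.close_job())
```

```text
t 32.35 tcp [421.5 220.1 212.8] tooly yaw 2.64 zdir [-0.001 -0.    -1.   ] w -0.0 F [ 0.2 -0.7 -0. ] ff 0.0
[-0.2402788  19.04096186 97.76498303] lever 0.9892235363516015
the job is handed in; nothing more can be done
None
```

The job is handed in: the block was turned on the plate and now sits in the heater nest, wells up and released, with the lever at about 0.99 rad (on) and time 32 s; I lifted it back out once by mistake and re-seated it before throwing the lever.

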